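Show a glass slide to the reader, label up

TASK

Wake the slide reader: twist its red spring-return knob clockwise fully to the stop and let it spring all the way back. Then take the glass slide out of its stand and finish still holding it in the gripper, steady and level with the label face up, centred about 10 cm above the reader's lit pad, its frosted notched end pointing to the blue bar. Do not disturb the tube rack, reservoir or bottle.

Things in the scene. Friction and masses are not known exactly. Their poses are not given: they have to be found in the camera images.
- slide: Glass slide 58 long x 42 wide x 6 mm thick, 36 g, standing upright on a long edge in the stand. Origin: middle of that lower edge. Axes: x out of the label face, y along the length to the frosted end, z to the upper long edge. Last 22 mm at +y are frosted white; the +y +z corner has a notch (7 x 8 mm). Label face to you and notch edge up, the frosted end is on your right.
- slide_center (a point): Centre of the slide, 21 mm from its origin along slide z; same axes. The label, yellow with dark bars, is on the +x face of the frosted end only; it starts facing the robot or turned away to either side, up to a little past sideways.
- frosted_end (a point): Middle of the slide's frosted short end, at 29 mm along slide y from the centre; same axes.
- stand: Fixed stand: black foot 70 x 70 x 12 mm, aluminium post 34 x 34 mm, top at 80 mm height. The slot in the top runs along its y, 7.5 mm wide, 14 mm deep, open at both ends; the slide's lower edge is at 66 mm height. Both short ends of the slide overhang the post by 12 mm, so it can be gripped across its 58 mm length. Origin: centre of the underside.
- console: Fixed white slide reader, 180 (x) x 270 (y) x 45 mm high. Origin: centre of the underside, z up. On top: the lit pad, a blue bar (90 x 12 mm, 6 mm high, 63 mm from the pad's centre towards +y) and the red knob (80 mm from the origin towards -y).
- pad (a point): Centre of the lit pale pad (82 mm square) on top of the reader, 47 mm above the work surface, axes as the reader: +y points to the blue bar. Nothing stands above it.
- knob_grip (a point): Grip point on the knob: on its upright axis, 71 mm above the work surface. The grip is an upright red bar 42 mm long, 13 mm wide, 26 mm high (top at 81 mm) on a black disc of 46 mm diameter (top at 55 mm). The point turns with the knob: its x is along the bar, which lies along the reader's x at rest.
- knob (a joint): Knob angle in rad: 0 at rest, grows clockwise seen from above, stop at 1.0. A spring returns it (0.05 N m at rest, 0.17 N m at the stop).
- tube_rack: Steel rack of eight capped clear tubes, 60 x 108 mm, 89 mm high, origin under its centre; to be left alone.
- reservoir: Empty translucent open box, 60 x 90 x 40 mm, origin under its centre; to be left alone.
- bottle: Amber jar with blue cap, 52 mm diameter, 85 mm high, origin under its centre; to be left alone.
Things that resemble listed ones, but are neither listed nor needed, are in the scene too. What is shaped like the stand but green or turquoise is not meant.

How it is judged (in metres and radians):
On the way, in this order (a step that is already met when the one before it is completed fails the run):
1. the knob is turned clockwise to its stop (value of joint knob above 0.92 rad), for 0.1 s.
2. the knob has sprung back (value of joint knob below 0.1 rad), for 0.2 s.
3. the slide is lifted out of the stand (height (world z) of slide_center above 0.107 m and contact force between slide and stand below 0.05 N and contact force between slide and the fingers above 1 N), for 0.1 s.
At the end, for the whole second after the job is handed in: Held by the fingers alone (over 2 N), free of stand and reader; centre within 25 mm sideways of the pad centre, 50 to 160 mm above it; label up within 0.3 rad; frosted end to the blue bar within 0.35 rad; still (under 0.02 m/s, 0.15 rad/s); knob back under 0.1 rad (contact force between slide and the fingers above 2 N and contact force between slide and stand below 0.05 N and contact force between slide and console below 0.05 N and z of slide_center in the frame of pad between 0.05 and 0.16 m and horizontal distance between slide_center and pad below 0.025 m and angle between slide's own x axis and vertical below 0.3 rad and angle between the y axis of slide and the y axis of console, either way round below 0.35 rad and y of frosted_end in the frame of pad above 0.002 m and linear speed of slide below 0.02 m/s and angular speed of slide below 0.15 rad/s and value of joint knob below 0.1 rad); the arm keeps its last pose, push and grip.
It fails at once if the tube rack is moved more than 25 mm or tipped (distance of tube_rack from where it was at the start of the episode above 0.025 m or angle between tube_rack's own z axis and vertical above 0.3 rad).
It fails at once if the reservoir is moved more than 25 mm or tipped (distance of reservoir from where it was at the start of the episode above 0.025 m or angle between reservoir's own z axis and vertical above 0.3 rad).
It fails at once if the bottle is moved more than 25 mm or tipped (distance of bottle from where it was at the start of the episode above 0.025 m or angle between bottle's own z axis and vertical above 0.3 rad).
It also fails if it takes over 51 s, if anything falls off the work surface, if the arm or the gripper's body presses on something with over 40 N, if the wrist force passes 120 N, or if a joint passes its speed limit or range.

ROBOT

A 6-joint arm with a two-finger parallel gripper is mounted at the origin on the work surface. World frame = base frame: x ahead of the robot, y to its left, z up, the work surface at z = 0. Lengths are in mm, angles in rad, forces in N, time in s.
With the tool pointing down it reaches from about 250 to 775 mm from the base axis. Payload 4 kg.
Tool frame: the origin (TCP) lies midway between the tips of the shut fingers; the grasp point (between the pads) lies 19 mm behind it; z points along the fingers, y is the line along which they close (so a half turn about z gives the same grasp; the last joint's range is limited). The gripper opens to 85 mm and grips with 20 to 120 N. Pads are 22 mm wide; open, the fingers measure 114 mm over their backs; the gripper's body (76 mm by 85 mm) begins 54 mm behind the grasp point. The pads swing forward as they close: fully open they stand 13 mm farther back than shut.
Start: joints at [-1.304, 0.087, 1.371, -0, 1.684, -0.103], TCP at [198.785, -512.84, 207.541] pointing down, gripper open.
Joint ranges: [-3.1, 3.1], [-0.76, 2.03], [0.27, 2.55], [-1.08, 4.22], [0.17, 2.65], [-2.57, 2.57]. Speed limits (rad/s): [2.79, 2.79, 3.14, 3.14, 3.14, 3.14].

INTERFACE

Orientations are given as a unit quaternion [x, y, z, w].
In Python, from station import observe, snapshot, get_calibration, sign_off gives the robot as it stands.
- The arm moves only by the shell command python3 -m handwheel 'ROWS' [FORCE]. ROWS is JSON, a list of rows, each a list of 3 entries, a list of its own where there are three numbers: the shift along the tool's x, y, z in units of 30 mm (1.0 is 30 mm), then the turn, a rotation vector about the tool's x, y, z in units of 6 degrees (1.0 is 6 degrees), then the finger opening in mm, from 0 to 85.4. In form: [[[x, y, z], [ax, ay, az], jaw], ...]. A call has 1 to 20 rows; each row shifts and turns the commanded pose from where the row before left it, along the tool's axes as they then stand; what a row does not reach is not made up. A row lasts 1/12 s, in which the tool goes at most 41.7 mm and 7.16 degrees, less where a joint would pass 70% of its speed; a pose out of reach is approached as far as the arm can. A call is refused whole if a number of a shift passes 1 or a number of a turn 1, either way. A call with a gripper value outside its range is refused whole. The fingers move at their own pace and stop on an object; FORCE is the grip in N (left out, the last holds). Time passes only in rows, so rows that do not move let the fingers close. It gives the time, the measured TCP pose, the force, the opening and the grip force at its end, in the units of the state.
- observe(): the state, without advancing time (a new reading comes with each control period).
- snapshot(name): name is "side" or "top"; returns (picture, depth): 420x560x3 uint8, red, green, blue; 420x560 float32, mm along the optical axis (not along the pixel's ray), 0 where there is no reading.
- get_calibration(name): a dict with "vertical_fov" (degrees; the focal length in pixels is half the picture's height over the tangent of half this angle, whatever the lens; pixels are square), "cx", "cy" (the principal point, pixels), "k1" (the pictures are not rectified: a ray, as slopes to the right and down, at radius r is drawn at 1 + k1 r^2 times it, then the intrinsics apply), "rvec" (rotation vector, rad) and "tvec" (3), from world to camera coordinates, as OpenCV has them. Camera axes: x right, y down, z forward; pixel columns grow to the right and rows downward; lengths in mm; the calibration is good to about 2 mm. A picture is of the moment at which its call begins. get_calibration takes no time and is no camera call.
- sign_off(): hands the job in; it is judged then, once.
The state is a dict: "time_s": time; "joint_pos": joint angles; "joint_velocities": joint speeds; "tau": joint torques, N m; "tool_pos": TCP position; "orientation": TCP orientation; "contact_force": force on the tool from outside, world axes, zero at the start; "wrist_torque": the same for the moment, N m; "finger_gap": opening from 0.0 (shut) to 1.0 (fully open); "grip_force": force on a finger pad.
Only numpy, scipy, OpenCV 4.12 (cv2) and the standard library are available. Lean on these libraries where they do the work, as an engineer would, in place of code of your own. Each camera call takes 0.05 s, during which the arm holds its last target. There are 200 camera calls.

## Working session

There is one attempt and no reset: what is moved stays moved. The work goes in short steps, Python scripts to look and compute and a shell command to move; the robot and the scene stay as the last step left them, time stands still between calls to the robot, and variables do not carry over. Pictures are saved under pics/ and viewed, at most 10 in all, crops included, and the job is handed in when it is done.

```bash
mkdir -p pics
cat > h.py <<'E'
import numpy as np, cv2
from scipy.spatial.transform import Rotation as R
from station import observe, snapshot, get_calibration, sign_off
def cal(n):
    c=get_calibration(n); f=210/np.tan(np.radians(c["vertical_fov"])/2)
    return c,f,R.from_rotvec(np.ravel(c["rvec"])).as_matrix(),np.ravel(c["tvec"]).astype(float)
def ray(n,u,v):
    c,f,Rm,t=cal(n); x,y=(u-c["cx"])/f,(v-c["cy"])/f
    a,b=x,y
    for _ in range(20):
        s=1+c["k1"]*(a*a+b*b); a,b=x/s,y/s
    return -Rm.T@t, Rm.T@np.array([a,b,1.])
def atz(n,u,v,z):
    o,d=ray(n,u,v); return o+d*(z-o[2])/d[2]
def atd(n,u,v,dep):
    o,d=ray(n,u,v); return o+d*dep
def cloud(n,dep):
    c,f,Rm,t=cal(n); v,u=np.mgrid[0:420,0:560]
    x,y=(u-c["cx"])/f,(v-c["cy"])/f; a,b=x,y
    for _ in range(20):
        s=1+c["k1"]*(a*a+b*b); a,b=x/s,y/s
    P=np.stack([a*dep,b*dep,dep],-1)
    return (P-t)@Rm
def save(n,im): cv2.imwrite("pics/"+n+".png",im[...,::-1])
E
python3 - <<'E'
from h import *
for n in("top","side"):
    im,d=snapshot(n); np.savez("pics/"+n+"0",im=im,d=d); save(n+"0",im)
    print(n,get_calibration(n),ray(n,280,210))
print(observe())
E
```

```text
top {'vertical_fov': 46.742412244968044, 'cx': 269.9022111649185, 'cy': 201.57510096965072, 'k1': -0.0847482564755993, 'rvec': array([ 2.14453677, -2.17312383,  0.20229567]), 'tvec': array([  63.75004656,  576.60218797, 1020.2625301 ])} (array([ 417.37882243,   94.90405057, 1092.82108403]), array([ 0.13307181, -0.05708108, -0.98983134]))
side {'vertical_fov': 50.29869577333623, 'cx': 285.9100079716609, 'cy': 207.54894062399566, 'k1': -0.10399798403726863, 'rvec': array([ 0.72105537, -2.607004  ,  1.14594796]), 'tvec': array([529.38729701, 207.85137861, 928.12686351])} (array([185.73103469, 739.42451702, 776.9349696 ]), array([ 0.37871848, -0.62556877, -0.68223209]))
{'time_s': 0.1, 'joint_pos': array([-1.30410905e+00,  8.78844634e-02,  1.37211830e+00, -1.19915481e-05,
        1.68360650e+00, -1.03104760e-01]), 'joint_velocities': array([-0.0010561 , -0.00218764, -0.0039288 ,  0.00096478,  0.00201836,
        0.00076253]), 'tau': array([ 2.04946438e-03, -3.53017437e+01, -3.14217925e+01, -1.65080683e-04,
        7.95739645e-03, -2.05758973e-06]), 'tool_pos': array([ 198.63829086, -512.33901068,  206.4466851 ]), 'orientation': array([ 9.82954996e-01,  1.83843573e-01, -8.83171672e-05, -1.00444902e-03]), 'contact_force': array([ 0.74602965, -0.12972232,  0.18834487]), 'wrist_torque': array([-0.02842487, -0.04871908,  0.05936978]), 'grip_force': 0.0, 'finger_gap': 1.0022054601653714}
```

View pics/top0.png

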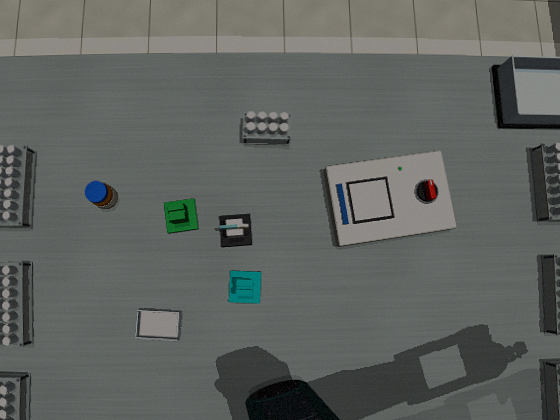

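View pics/side0.png

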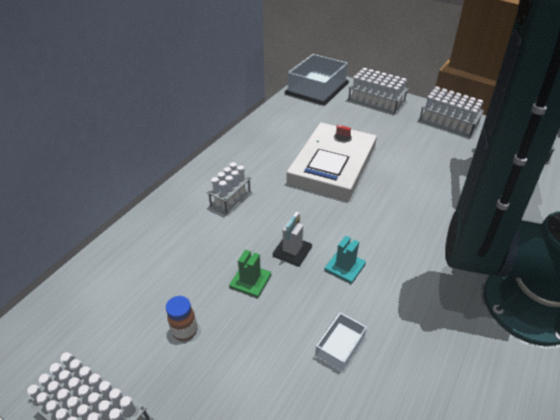

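The top view shows the reader (corners about 325,166 / 441,152 / 456,228 / 340,246), with the knob at (428,190) and the pad at (370,199). The black stand with the slide is at (235,230). The rack is at (266,127), the bottle at (100,194) and the reservoir at (159,324). I'll enlarge the knob and slide.

Run:
```python
from h import *
t=np.load("pics/top0.npz"); s=np.load("pics/side0.npz")
a=cv2.resize(t["im"][200:260,195:275],None,fx=5,fy=5,interpolation=cv2.INTER_CUBIC)
b=cv2.resize(s["im"][200:270,265:325],None,fx=5,fy=5,interpolation=cv2.INTER_CUBIC)[:300]
c=cv2.resize(t["im"][160:220,395:475],None,fx=5,fy=5,interpolation=cv2.INTER_CUBIC)
o=np.zeros((600,800,3),np.uint8); o[:300,:400]=a;o[:300,400:700]=b;o[300:,:400]=c
save("crop0",o)
# knob
P=cloud("top",t["d"]); im=t["im"].astype(int)
m=(im[...,0]>110)&(im[...,1]<50)&(im[...,2]<50)&(P[...,2]<110); m[:,:395]=0
print(m.sum(), np.median(P[m],0), P[m][:,2].min(),P[m][:,2].max())
q=P[m&(P[...,2]>75)]; print(len(q),q.mean(0)); 
if len(q)>4:
    r=cv2.minAreaRect(q[:,:2].astype(np.float32)); print(r)
for u,v in[(325,166),(441,152),(456,228),(340,246)]: print("cons",atz("top",u,v,45).round(1))
# reader top from depth
w=(abs(P[...,2]-46)<4); w[:,:318]=0;w[:140]=0;w[260:]=0;w[:,465:]=0
n,l,st,ce=cv2.connectedComponentsWithStats(w.astype(np.uint8)); k=1+np.argmax(st[1:,4])
print(cv2.minAreaRect(P[l==k][:,:2].astype(np.float32)))
m=P[...,2]; z=(m>85)&(m<125); z[:190]=0;z[260:]=0;z[:,:205]=0;z[:,265:]=0
q=P[z]; print("slide",len(q),q.mean(0),q[:,2].max(),cv2.minAreaRect(q[:,:2].astype(np.float32)))
z=(m>8)&(m<16); z[:205]=0;z[255:]=0;z[:,:210]=0;z[:,262:]=0
print("foot",cv2.minAreaRect(P[z][:,:2].astype(np.float32)))
```

```text
78 [ 593.35322859 -293.73571717   80.88117673] 77.1575500961003 84.99420746600607
78 [ 594.22920351 -293.32557247   80.91871166]
((596.4302368164062, -293.65252685546875), (38.485286712646484, 12.341446876525879), 7.255579948425293)
cons [655.6 -67.4  45. ]
cons [ 686.9 -334.6   45. ]
cons [ 513.3 -356.7   45. ]
cons [478.  -94.4  45. ]
((585.9228515625, -212.78077697753906), (180.80950927734375, 270.150390625), 7.668703079223633)
slide 116 [518.54318902 134.83889277 103.91448014] 111.22627136758103 ((515.8445434570312, 134.3542938232422), (12.798430442810059, 57.054073333740234), 1.2963039875030518)
foot ((519.3887939453125, 134.28607177734375), (70.11668395996094, 69.93790435791016), 3.2538037300109863)
```

View pics/crop0.png

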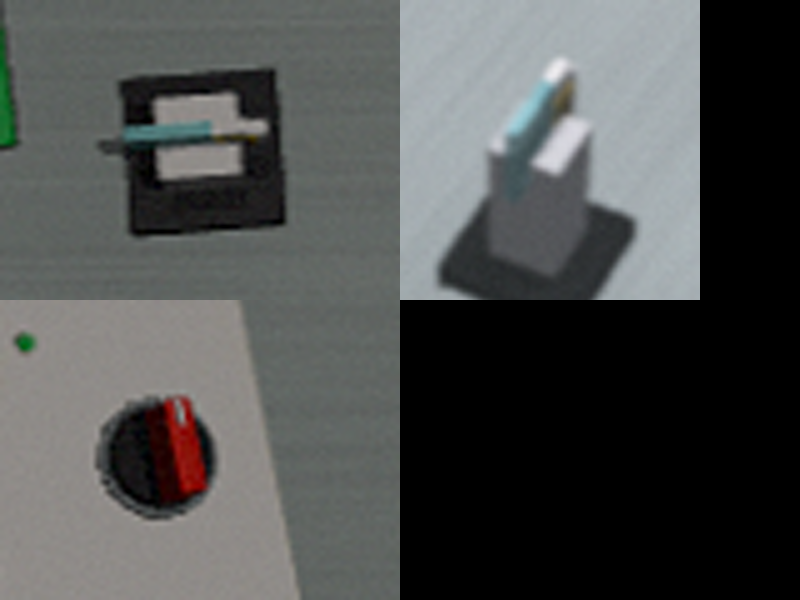

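The red bar lies along the reader's x axis and the slide's label faces the robot (-x), with its frosted end towards -y. My plan is to grip the slide with the tool pitched 45° forward. A half turn about the tool axis then puts the label up and the frosted end towards the bar. I'll do the knob first.

```bash
python3 -m handwheel '[[[0,0,0],[0,0,0.75],85],[[0,0,0],[0,0,0.75],85],[[0,0,0],[0,0,0.75],85],[[0.94,-0.365,0],[0,0,0],85],[[0.94,-0.365,0],[0,0,0],85],[[0.94,-0.365,0],[0,0,0],85],[[0.94,-0.365,0],[0,0,0],85],[[0.94,-0.365,0],[0,0,0],85],[[0.94,-0.365,0],[0,0,0],85],[[0.94,-0.365,0],[0,0,0],85],[[0.94,-0.365,0],[0,0,0],85],[[0.94,-0.365,0],[0,0,0],85],[[0.94,-0.365,0],[0,0,0],85],[[0.94,-0.365,0],[0,0,0],85],[[0.94,-0.365,0],[0,0,0],85],[[0.94,-0.365,0],[0,0,0],85],[[0.94,-0.365,0],[0,0,0],85],[[0.94,-0.365,0],[0,0,0],85]]' 40
cat >> h.py <<'E'
def to(p):
    "world target -> tool-axis shift in units; and tool axes"
    s=observe(); M=R.from_quat(s["orientation"]).as_matrix()
    print("t",round(s["time_s"],2),"tcp",s["tool_pos"].round(1),"q",s["joint_pos"].round(2))
    print("axes",M.T.round(3).tolist()); print("shift",(M.T@(np.array(p)-s["tool_pos"])/30).round(2))
def turn(xaxis,zaxis):
    s=observe(); M=R.from_quat(s["orientation"])
    z=np.array(zaxis,float);z/=np.linalg.norm(z);x=np.array(xaxis,float);x-=z*(x@z);x/=np.linalg.norm(x)
    T=R.from_matrix(np.stack([x,np.cross(z,x),z],1)); print("turn",np.degrees((M.inv()*T).as_rotvec()/6).round(2))
E
python3 - <<'E'
from h import *
to([596.5,-293,60]); turn([.991,.1334,0],[0,0,-1])
print("pad",atz("top",370,199,47), "expected along y from origin:")
t=np.load("pics/top0.npz");im=t["im"].astype(int);P=cloud("top",t["d"])
m=(im[...,2]>im[...,0]+50)&(im[...,2]>90);m[:,:325]=0;m[:,365:]=0;m[:150]=0
print("bar",m.sum(),P[m].mean(0))
E
```

```text
time_s: 1.6
tool_pos: [597.0, -292.4, 206.7]
orientation: [0.998, 0.067, -0.001, -0.0]
contact_force: [-0.4, -0.3, -0.2]
finger_gap: 0.996
grip_force: 0.0
t 1.6 tcp [ 597.  -292.4  206.7] q [-0.54  0.35  1.06 -0.    1.73  0.9 ]
axes [[0.991, 0.134, -0.001], [0.134, -0.991, -0.001], [-0.001, 0.001, -1.0]]
shift [-0.01  0.02  4.89]
turn [-0.01  0.01  0.  ]
pad [ 580.14260313 -164.56338382   47.        ] expected along y from origin:
bar 119 [ 566.71700801 -102.48781255   51.13596338]
```

```bash
python3 -m handwheel '[[[0,0,0.8],[0,0,0],85],[[0,0,0.8],[0,0,0],85],[[0,0,0.8],[0,0,0],85],[[0,0,0.8],[0,0,0],85],[[0,0,0.8],[0,0,0],85],[[0,0,0.5],[0,0,0],85],[[0,0,0.4],[0,0,0],85],[[0,0,0],[0,0,0],8],[[0,0,0],[0,0,0],8],[[0,0,0],[0,0,0],8],[[0,0,0],[0,0,0],8],[[0,0,0],[0,0,0],8],[[0,0,0],[0,0,0],8],[[0,0,0],[0,0,0],8],[[0,0,0],[0,0,0],8]]' 40
```

```text
time_s: 2.85
tool_pos: [596.2, -293.6, 61.0]
orientation: [0.998, 0.067, 0.0, 0.0]
contact_force: [0.8, 0.5, -0.4]
finger_gap: 0.088
grip_force: 0.0
```

Run:
```python
from h import *
im,d=snapshot("side"); im2,d2=snapshot("top")
a=cv2.resize(im[80:200,270:430],(640,480),interpolation=cv2.INTER_CUBIC)[:300]
b=cv2.resize(im2[150:230,380:480],(500,400),interpolation=cv2.INTER_CUBIC)[:300]
o=np.zeros((600,640,3),np.uint8);o[:300]=a;o[300:,:500]=b;save("k1",o); print(observe()["grip_force"])
```

```text
0.0
```

View pics/k1.png

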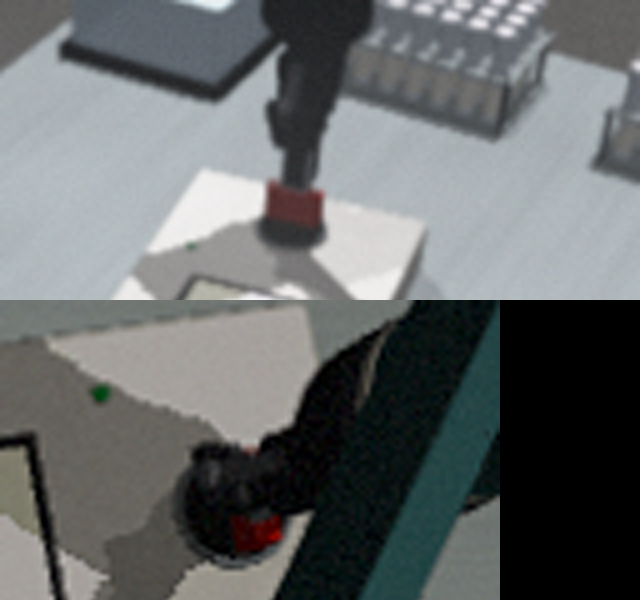

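Run:
```python
from h import *
def proj(n,p):
    c,f,Rm,t=cal(n); q=Rm@np.array(p)+t; a,b=q[:2]/q[2]; s=1+c["k1"]*(a*a+b*b); return np.round([a*s*f+c["cx"],b*s*f+c["cy"]],1)
for n,u0,v0,k in(("side",270,80,4),("top",380,150,5)):
    for p in([596.2,-293.6,61],[596.2,-293.6,81],[596.2,-293.6,120],[596.2,-293.6,150]): print(n,p,proj(n,p),(proj(n,p)-[u0,v0])*k)
    im,d=snapshot(n); P=cloud(n,d)
    for nm,I,Q in(("now",im,P),("before",np.load(f"pics/{n}0.npz")["im"],cloud(n,np.load(f"pics/{n}0.npz")["d"]))):
        I=I.astype(int); m=(I[...,0]>90)&(I[...,1]<70)&(I[...,2]<70)&(np.linalg.norm(Q[...,:2]-[596,-293],axis=-1)<60)
        v,u=np.nonzero(m); print(nm,m.sum(),u.min(),u.max(),v.min(),v.max(),Q[m].min(0).round(),Q[m].max(0).round(),Q[m].mean(0).round(1))
    m=(P[...,2]>57)&(np.linalg.norm(P[...,:2]-[596,-293],axis=-1)<60)&(P[...,2]<120)
    # lowest dark points
    I=im.astype(int); k2=m&(I.max(-1)<70); q=P[k2]; q=q[np.argsort(q[:,2])]; print(len(q),q[:60:4].round().tolist())
```

```text
side [596.2, -293.6, 61] [343.4 132.8] [293.6 211.2]
side [596.2, -293.6, 81] [344. 127.] [296. 188.]
side [596.2, -293.6, 120] [345.3 115.2] [301.2 140.8]
side [596.2, -293.6, 150] [346.4 105.8] [305.6 103.2]
now 14 337 349 127 132 [ 579. -295.   65.] [ 615. -281.   82.] [ 597.2 -289.1   76.4]
before 26 337 349 128 132 [ 579. -294.   68.] [ 614. -283.   83.] [ 594.2 -289.1   77. ]
57 [[609.0, -285.0, 57.0], [577.0, -292.0, 57.0], [584.0, -287.0, 58.0], [592.0, -282.0, 92.0], [597.0, -284.0, 96.0], [589.0, -280.0, 98.0], [588.0, -279.0, 101.0], [591.0, -278.0, 104.0], [595.0, -272.0, 106.0], [592.0, -278.0, 108.0], [589.0, -278.0, 111.0], [596.0, -278.0, 112.0], [589.0, -277.0, 115.0], [593.0, -279.0, 116.0], [596.0, -278.0, 119.0]]
top [596.2, -293.6, 61] [428.7 190.2] [243.5 201. ]
top [596.2, -293.6, 81] [432.  188.6] [260. 193.]
top [596.2, -293.6, 120] [438.7 185.3] [293.5 176.5]
top [596.2, -293.6, 150] [444.2 182.6] [321. 163.]
now 5 431 436 179 197 [ 578. -302.   79.] [ 618. -293.   82.] [ 586.3 -298.2   80.1]
before 88 428 436 180 197 [ 578. -302.   76.] [ 615. -285.   85.] [ 595.3 -293.    80.8]
66 [[575.0, -294.0, 57.0], [586.0, -288.0, 57.0], [582.0, -283.0, 58.0], [602.0, -270.0, 59.0], [590.0, -287.0, 62.0], [589.0, -288.0, 64.0], [582.0, -289.0, 68.0], [580.0, -290.0, 70.0], [581.0, -288.0, 74.0], [585.0, -288.0, 76.0], [576.0, -290.0, 80.0], [580.0, -288.0, 82.0], [580.0, -294.0, 83.0], [586.0, -284.0, 86.0], [584.0, -285.0, 97.0]]
```

```bash
python3 -m handwheel '[[[0,0,0],[0,0,0],0],[[0,0,0],[0,0,0],0],[[0,0,0],[0,0,0],0],[[0,0,0],[0,0,0],0]]' 40; python3 -m handwheel '[[[0,0,0],[0,0,0],30],[[0,0,0],[0,0,0],30],[[0,0,0],[0,0,0],30],[[0,0,0],[0,0,0],30]]' 40
python3 - <<'E'
from h import *
im,d=snapshot("side");save("k2",cv2.resize(im[90:150,300:380],(640,480),interpolation=cv2.INTER_CUBIC))
E
```

```text
time_s: 3.38
tool_pos: [596.0, -293.5, 60.5]
orientation: [0.998, 0.067, -0.0, 0.0]
contact_force: [0.4, 0.0, -0.2]
finger_gap: 0.003
grip_force: 0.0
time_s: 3.72
tool_pos: [596.0, -293.5, 60.5]
orientation: [0.998, 0.067, 0.0, 0.0]
contact_force: [0.3, -0.2, -1.0]
finger_gap: 0.351
grip_force: 0.0
```

View pics/k2.png

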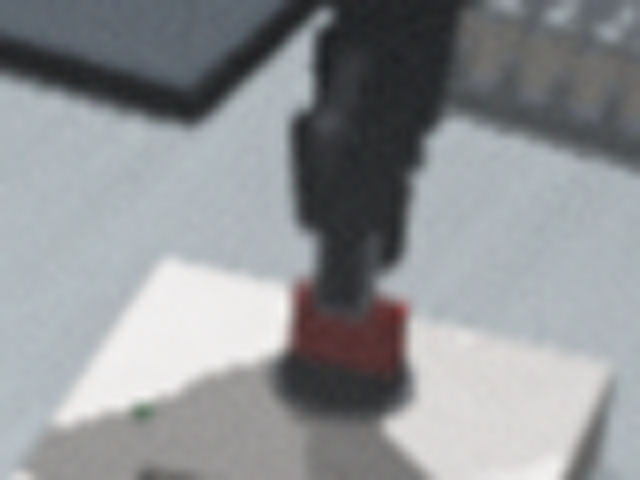

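Run:
```python
from h import *
for v in(128,128.7,129.5):
    o,d=ray("side",343.1,v)
    for y in(-275,-279,-285): print(v,y,(o+d*(y-o[1])/d[1]).round(1))
```

```text
128 -275 [ 591.3 -275.    89.3]
128 -279 [ 592.9 -279.    86.5]
128 -285 [ 595.3 -285.    82.5]
128.7 -275 [ 591.1 -275.    87. ]
128.7 -279 [ 592.7 -279.    84.3]
128.7 -285 [ 595.1 -285.    80.2]
129.5 -275 [ 590.8 -275.    84.4]
129.5 -279 [ 592.4 -279.    81.7]
129.5 -285 [ 594.8 -285.    77.6]
```

The fingers closed to zero above the bar, and the picture puts the tips near z≈83 while the TCP reads 60. So the tips really stand about 20 mm higher than reported. I'll descend in small steps and watch the force.

```bash
python3 -m handwheel '[[[0,0,0.2],[0,0,0],40],[[0,0,0.2],[0,0,0],40],[[0,0,0.1],[0,0,0],40],[[0,0,0.1],[0,0,0],40],[[0,0,0],[0,0,0],40]]' 40;python3 -m handwheel '[[[0,0,0],[0,0,0],5],[[0,0,0],[0,0,0],5],[[0,0,0],[0,0,0],5],[[0,0,0],[0,0,0],5],[[0,0,0],[0,0,0],5]]' 40
```

```text
time_s: 4.18
tool_pos: [595.3, -293.1, 41.0]
orientation: [0.998, 0.067, -0.001, -0.001]
contact_force: [0.6, -0.3, 0.3]
finger_gap: 0.467
grip_force: 0.0
time_s: 4.6
tool_pos: [596.1, -293.0, 42.9]
orientation: [0.998, 0.067, 0.0, -0.0]
contact_force: [-0.1, 3.3, 2.4]
finger_gap: 0.143
grip_force: 40.8
```

```bash
python3 -m handwheel '[[[0,0,0],[0,0,0],5],[[0,0,0],[0,0,0.9],5],[[0,0,0],[0,0,0.9],5],[[0,0,0],[0,0,0.9],5],[[0,0,0],[0,0,0.9],5],[[0,0,0],[0,0,0.9],5],[[0,0,0],[0,0,0.9],5],[[0,0,0],[0,0,0.9],5],[[0,0,0],[0,0,0.9],5],[[0,0,0],[0,0,0.9],5],[[0,0,0],[0,0,0.9],5],[[0,0,0],[0,0,0.6],5],[[0,0,0],[0,0,0.2],5],[[0,0,0],[0,0,0],5],[[0,0,0],[0,0,0],5]]' 70
python3 - <<'E'
from h import *
s=observe(); M=R.from_quat(s["orientation"]).as_matrix(); a=np.degrees(np.arctan2(M[1,0],M[0,0])); print("turned",7.67-a,s["wrist_torque"],s["contact_force"])
E
```

```text
time_s: 5.85
tool_pos: [596.5, -291.6, 43.0]
orientation: [0.903, -0.43, -0.0, -0.001]
contact_force: [-0.1, 5.8, 3.7]
finger_gap: 0.126
grip_force: 72.4
turned 58.63218125211761 [0.90756218 0.13186848 0.61875156] [-0.13581847  5.77937532  3.73061705]
```

```bash
python3 -m handwheel '[[[0,0,0],[0,0,0],80],[[0,0,0],[0,0,0],80],[[0,0,0],[0,0,0],80],[[0,0,0],[0,0,0],80],[[0,0,0],[0,0,0],80],[[0,0,0],[0,0,0],80],[[0,0,-0.4],[0,0,0],80],[[0,0,-0.8],[0,0,0],80],[[0,0,-1],[0,0,0],80],[[0,0,-1],[0,0,0],80],[[0,0,-1],[0,0,0],80],[[0,0,-1],[0,0,0],80],[[0,0,-1],[0,0,0],80]]' 40
python3 - <<'E'
from h import *
to([460,131,180])
# target tool: z (.707 fwd down), x
import math
c,s=math.cos(math.radians(3.25)),math.sin(math.radians(3.25))
turn([c,s,1],[c,s,-1]); turn([c,s,0],[0,0,-1])
im,d=snapshot("top"); P=cloud("top",d); I=im.astype(int)
m=(I[...,0]>90)&(I[...,1]<70)&(I[...,2]<70)&(np.linalg.norm(P[...,:2]-[596,-293],axis=-1)<60); print(m.sum(), cv2.minAreaRect(P[m][:,:2].astype(np.float32)) if m.sum()>3 else 0)
im,d=snapshot("side"); save("k3",cv2.resize(im[90:170,290:390],(640,512),interpolation=cv2.INTER_CUBIC))
E
```

```text
time_s: 6.93
tool_pos: [595.9, -293.8, 231.6]
orientation: [0.902, -0.432, 0.001, 0.0]
contact_force: [0.4, -0.4, 0.6]
finger_gap: 0.94
grip_force: 0.0
t 6.93 tcp [ 595.9 -293.8  231.6] q [-0.54  0.34  1.02 -0.    1.78  1.92]
axes [[0.627, -0.779, 0.002], [-0.779, -0.627, -0.0], [0.002, -0.002, -1.0]]
shift [-13.87  -5.36   1.69]
turn [ 3.56  6.89 -8.58]
turn [ 0.01 -0.02 -9.06]
80 ((596.0377197265625, -292.2169189453125), (38.88422393798828, 12.539457321166992), 8.55415153503418)
```

View pics/k3.png

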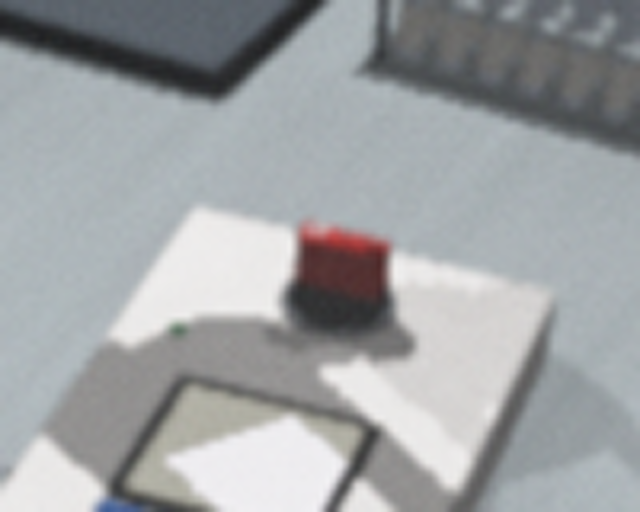

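The knob is back at rest, with the bar along the reader's x again. Next I'll turn, travel to the stand and pitch the tool.

```bash
python3 -m handwheel '[[[0,0,0],[0,0,-0.9],85],[[0,0,0],[0,0,-0.9],85],[[0,0,0],[0,0,-0.9],85],[[0,0,0],[0,0,-0.9],85],[[0,0,0],[0,0,-0.9],85],[[0,0,0],[0,0,-0.9],85],[[0,0,0],[0,0,-0.9],85],[[0,0,0],[0,0,-0.9],85],[[0,0,0],[0,0,-0.9],85],[[0,0,0],[0,0,-0.9],85]]' 40
python3 -m handwheel '[[[-0.315,-0.96,0],[0,0,0],85],[[-0.315,-0.96,0],[0,0,0],85],[[-0.315,-0.96,0],[0,0,0],85],[[-0.315,-0.96,0],[0,0,0],85],[[-0.315,-0.96,0],[0,0,0],85],[[-0.315,-0.96,0],[0,0,0],85],[[-0.315,-0.96,0],[0,0,0],85],[[-0.315,-0.96,0],[0,0,0],85],[[-0.315,-0.96,0],[0,0,0],85],[[-0.315,-0.96,0],[0,0,0],85],[[-0.315,-0.96,0],[0,0,0],85],[[-0.315,-0.96,0],[0,0,0],85],[[-0.315,-0.96,0],[0,0,0],85],[[-0.315,-0.96,0],[0,0,0],85],[[-0.315,-0.96,0],[0,0,0],85]]'
python3 -m handwheel '[[[0,0,0],[0,0.94,0],85],[[0,0,0],[0,0.94,0],85],[[0,0,0],[0,0.94,0],85],[[0,0,0],[0,0.94,0],85],[[0,0,0],[0,0.94,0],85],[[0,0,0],[0,0.94,0],85],[[0,0,0],[0,0.94,0],85],[[0,0,0],[0,0.94,0],85],[[0,0,0],[0,0,0],85]]'
python3 - <<'E'
from h import *
c,s=np.cos(.0567),np.sin(.0567)
to([472.6,132,135]); turn([c,s,1],[c,s,-1])
E
```

```text
time_s: 7.87
tool_pos: [595.9, -293.7, 229.0]
orientation: [1.0, 0.027, 0.0, 0.0]
contact_force: [-0.3, -0.4, 0.6]
finger_gap: 0.998
grip_force: 0.0
time_s: 9.12
tool_pos: [432.0, 131.8, 229.2]
orientation: [1.0, 0.025, 0.001, 0.0]
contact_force: [0.5, 0.5, -0.6]
finger_gap: 0.991
grip_force: 0.0
time_s: 9.87
tool_pos: [428.3, 130.1, 221.4]
orientation: [0.924, 0.024, 0.38, -0.009]
contact_force: [-1.0, 0.6, -3.1]
finger_gap: 0.995
grip_force: 0.0
t 9.87 tcp [428.3 130.1 221.4] q [ 0.31 -0.73  2.14 -0.22  0.98  1.88]
axes [[0.709, 0.038, 0.704], [0.052, -0.999, 0.002], [0.703, 0.035, -0.71]]
shift [-0.98  0.01  3.09]
turn [ 0.05  0.05 -0.02]
```

```bash
python3 -m handwheel '[[[0.5,0,0.5],[0,0,0],85],[[0.5,0,0.5],[0,0,0],85],[[-0.5,0,0.5],[0,0,0],85],[[-0.5,0,0.5],[0,0,0],85],[[0,0,0],[0,0,0],85]]'
python3 - <<'E'
from h import *
to([472.6,132,135])
im,d=snapshot("side");P=cloud("side",d)
save("g1",cv2.resize(im[170:290,210:370],(640,480),interpolation=cv2.INTER_CUBIC)); np.savez("pics/g1",im=im,d=d)
E
```

```text
time_s: 10.28
tool_pos: [473.7, 132.0, 180.9]
orientation: [0.925, 0.023, 0.379, -0.008]
contact_force: [0.5, -1.4, -1.0]
finger_gap: 0.994
grip_force: 0.0
t 10.28 tcp [473.7 132.  180.9] q [ 0.26 -0.58  2.15 -0.21  0.82  1.87]
axes [[0.712, 0.036, 0.701], [0.049, -0.999, 0.002], [0.7, 0.033, -0.713]]
shift [-1.1  -0.    1.07]
```

View pics/g1.png

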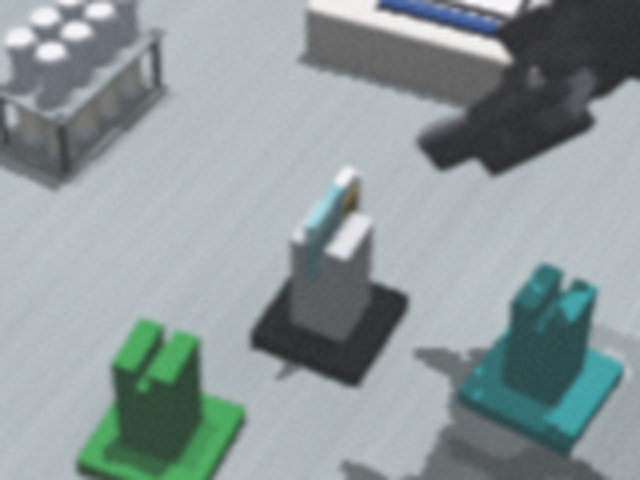

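The stand and slide are undisturbed. The near fingertip is at about pixel (318,207), so I'll locate it to settle the tool offset.

Run:
```python
from h import *
g=np.load("pics/g1.npz");P=cloud("side",g["d"]);I=g["im"].astype(int)
m=(I.max(-1)<75)&(P[...,2]>100)&(P[...,1]>90)&(P[...,0]>380)
s=observe();M=R.from_quat(s["orientation"]).as_matrix()
q=(P[m]-s["tool_pos"])@M   # tool coords
q=q[np.argsort(-q[:,2])]; print(len(q)); print(q[:24].round(1).tolist())
for u,v in((316,205),(320,209)):
    o,d=ray("side",u,v); print(((o+d*(176-o[1])/d[1]-s["tool_pos"])@M).round(1))
# side camera slide check: top edge
m=(P[...,2]>90)&(P[...,2]<112)&(abs(P[...,0]-518)<40)&(abs(P[...,1]-134)<40); r=P[m]; print("slide",len(r),r.mean(0),r.min(0),r.max(0))
```

```text
837
[[-3.5, -51.6, -44.3], [4.6, -49.3, -44.7], [-1.5, -54.3, -45.0], [-7.0, -53.8, -45.3], [-0.1, -53.3, -45.7], [2.7, -53.7, -45.7], [4.3, -55.8, -45.7], [-4.3, -51.4, -46.2], [5.7, -54.6, -46.2], [-1.2, -52.6, -47.1], [-2.6, -51.1, -47.5], [-4.9, -54.5, -47.6], [4.9, -54.6, -48.2], [-2.9, -57.2, -48.3], [-6.7, -56.3, -49.8], [2.8, -55.9, -49.9], [-7.1, -53.0, -50.1], [5.2, -52.9, -50.1], [-5.4, -55.2, -50.3], [5.3, -50.5, -51.4], [1.8, -55.5, -51.5], [4.7, -56.0, -51.6], [-3.5, -55.2, -51.9], [-1.9, -54.8, -53.1]]
[  3.6 -44.9 -38.2]
[ -6.9 -45.3 -40.2]
slide 125 [519.6593233  136.70965629 101.99976279] [516.11400388 104.60754257  90.06903213] [525.96209607 163.3623948  111.56728046]
```

```bash
python3 -m handwheel '[[[-0.55,0,0],[0,0,0],85],[[-0.55,0,0],[0,0,0],85],[[0,0,0.7],[0,0,0],85],[[0,0,0.7],[0,0,0],85],[[0,0,0.7],[0,0,0],85],[[0,0,0.7],[0,0,0],85],[[0,0,0.6],[0,0,0],85],[[0,0,0.5],[0,0,0],85],[[0,0,0.3],[0,0,0],85],[[0,0,0],[0,0,0],85]]'
python3 - <<'E'
from h import *
to([551.2,136.3,56.2])
im,d=snapshot("side"); t,e=snapshot("top")
o=np.zeros((600,800,3),np.uint8)
o[:,:400]=cv2.resize(im[200:275,265:315],(400,600),interpolation=cv2.INTER_CUBIC)
o[:300,400:]=cv2.resize(t[200:260,195:275],(400,300),interpolation=cv2.INTER_CUBIC);save("g2",o)
E
```

```text
time_s: 11.17
tool_pos: [543.0, 136.1, 74.6]
orientation: [0.923, 0.023, 0.383, -0.009]
contact_force: [-0.3, 0.0, 0.3]
finger_gap: 0.996
grip_force: 0.0
t 11.17 tcp [543.  136.1  74.6] q [ 0.22 -0.27  2.19 -0.27  0.46  1.94]
axes [[0.705, 0.035, 0.708], [0.05, -0.999, 0.0], [0.707, 0.035, -0.706]]
shift [-0.24  0.01  0.63]
```

View pics/g2.png

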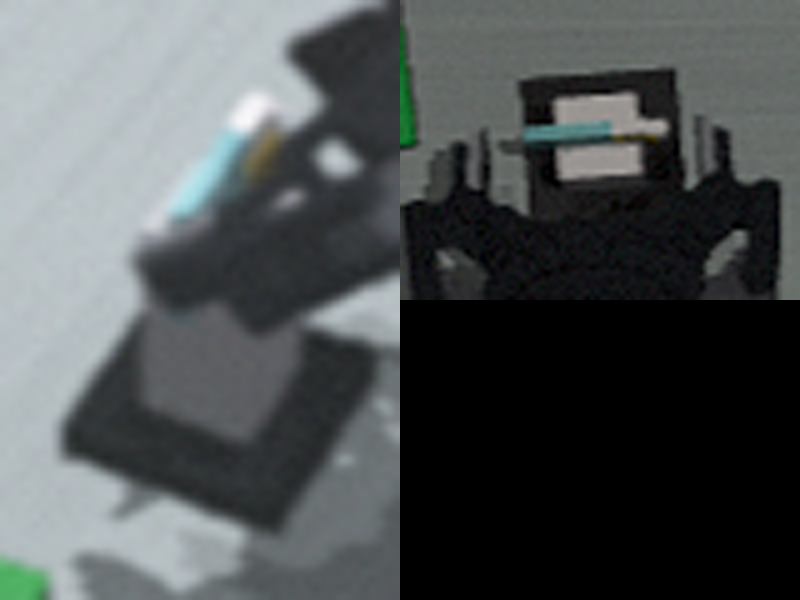

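The slide is centred between the fingers: in the top crop the pads are at 485 and 703 and the slide spans 523–668. I'll finish the approach and close.

```bash
python3 -m handwheel '[[[-0.12,0,0.3],[0,0,0],85],[[-0.12,0,0.3],[0,0,0],85],[[0,0,0],[0,0,0],85],[[0,0,0],[0,0,0],50],[[0,0,0],[0,0,0],50],[[0,0,0],[0,0,0],50],[[0,0,0],[0,0,0],50],[[0,0,0],[0,0,0],50],[[0,0,0],[0,0,0],50]]' 50
python3 - <<'E'
from h import *
to([551.2,136.3,56.2])
im,d=snapshot("side"); t,e=snapshot("top")
o=np.zeros((600,800,3),np.uint8)
o[:,:400]=cv2.resize(im[200:275,265:315],(400,600),interpolation=cv2.INTER_CUBIC)
o[:300,400:]=cv2.resize(t[200:260,195:275],(400,300),interpolation=cv2.INTER_CUBIC);save("g3",o)
E
```

```text
time_s: 12.02
tool_pos: [549.5, 137.0, 58.1]
orientation: [0.923, 0.023, 0.385, -0.01]
contact_force: [-5.3, -0.2, 6.9]
finger_gap: 0.666
grip_force: 52.5
t 12.02 tcp [549.5 137.   58.1] q [ 0.22 -0.22  2.19 -0.3   0.4   1.97]
axes [[0.702, 0.035, 0.711], [0.051, -0.999, -0.0], [0.71, 0.036, -0.703]]
shift [-0.01  0.03  0.08]
```

View pics/g3.png

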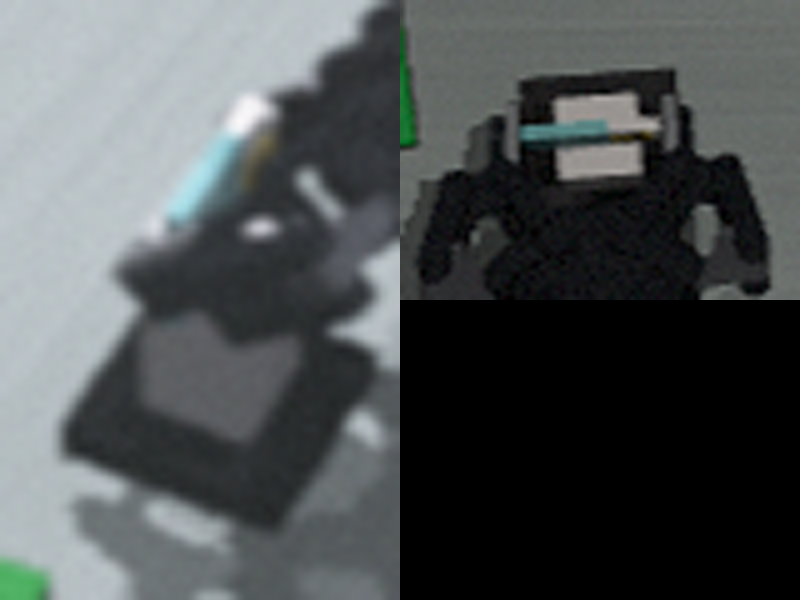

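```bash
python3 -m handwheel '[[[0.14,0,-0.14],[0,0,0],50],[[0.21,0,-0.21],[0,0,0],50],[[0.28,0,-0.28],[0,0,0],50],[[0.35,0,-0.35],[0,0,0],50],[[0.5,0,-0.5],[0,0,0],50],[[0.5,0,-0.5],[0,0,0],50],[[0.5,0,-0.5],[0,0,0],50],[[0.5,0,-0.5],[0,0,0],50],[[0,0,0],[0,0,0],50],[[0,0,0],[0,0,0],50]]' 50
python3 - <<'E'
from h import *
M=R.from_quat(observe()["orientation"]).as_matrix()
to([579,-165,200])
c,s=np.cos(np.radians(7.67)),np.sin(np.radians(7.67))
turn([-c,-s,-1],[c,s,-1])
E
```

```text
time_s: 12.95
tool_pos: [549.1, 136.9, 185.1]
orientation: [0.922, 0.023, 0.385, -0.01]
contact_force: [-0.2, -0.1, -0.5]
finger_gap: 0.663
grip_force: 55.3
t 12.95 tcp [549.1 136.9 185.1] q [ 0.22 -0.39  2.03 -0.18  0.72  1.82]
axes [[0.702, 0.035, 0.711], [0.05, -0.999, -0.001], [0.71, 0.036, -0.703]]
shift [ 7.00e-01  1.01e+01 -1.00e-02]
turn [-0.09 -0.86 29.42]
```

```bash
python3 -m handwheel '[[[0.05,0.45,0.05],[0,0,0],50],[[0.09,0.83,0.09],[0,0,0],50],[[0.09,0.83,0.09],[0,0,0],50],[[0.09,0.83,0.09],[0,0,0],50],[[0.09,0.83,0.09],[0,0,0],50],[[0.09,0.83,0.09],[0,0,0],50],[[0.09,0.83,0.09],[0,0,0],50],[[0.09,0.83,0.09],[0,0,0],50],[[0.09,0.83,0.09],[0,0,0],50],[[0.09,0.83,0.09],[0,0,0],50],[[0.09,0.83,0.09],[0,0,0],50],[[0.09,0.83,0.09],[0,0,0],50],[[0.05,0.45,0.05],[0,0,0],50],[[0,0,0],[0,0,0],50]]'
python3 -m handwheel '[[[0,0,0],[0,0,-0.5],50],[[0,0,0],[0,0,-0.9],50],[[0,0,0],[0,0,-0.9],50],[[0,0,0],[0,0,-0.9],50],[[0,0,0],[0,0,-0.9],50],[[0,0,0],[0,0,-0.9],50],[[0,0,0],[0,0,-0.9],50],[[0,0,0],[0,0,-0.9],50],[[0,0,0],[0,0,-0.9],50],[[0,0,0],[0,0,-0.9],50],[[0,0,0],[0,0,-0.9],50],[[0,0,0],[0,0,-0.9],50],[[0,0,0],[0,0,-0.9],50],[[0,0,0],[0,0,-0.9],50],[[0,0,0],[0,0,-0.9],50],[[0,0,0],[0,0,-0.9],50],[[0,0,0],[0,0,-0.9],50],[[0,0,0],[0,0,-0.9],50],[[0,0,0],[0,0,-0.9],50],[[0,0,0],[0,0,-0.5],50]]'
python3 -m handwheel '[[[0,0,0],[0,0,-0.5],50],[[0,0,0],[0,0,-0.9],50],[[0,0,0],[0,0,-0.9],50],[[0,0,0],[0,0,-0.9],50],[[0,0,0],[0,0,-0.9],50],[[0,0,0],[0,0,-0.9],50],[[0,0,0],[0,0,-0.9],50],[[0,0,0],[0,0,-0.9],50],[[0,0,0],[0,0,-0.9],50],[[0,0,0],[0,0,-0.9],50],[[0,0,0],[0,0,-0.9],50],[[0,0,0],[0,0,-0.9],50],[[0,0,0],[0,0,-0.9],50],[[0,0,0],[0,0,-0.9],50],[[0,0,0],[0,0,-0.5],50],[[0,0,0],[0,0,0],50]]'
python3 - <<'E'
from h import *
to([611.3,-160.6,114.5])
c,s=np.cos(np.radians(7.67)),np.sin(np.radians(7.67))
turn([-c,-s,-1],[c,s,-1])
E
```

```text
time_s: 14.12
tool_pos: [609.1, -164.2, 179.8]
orientation: [0.924, 0.021, 0.382, -0.01]
contact_force: [0.0, 0.9, -0.6]
finger_gap: 0.661
grip_force: 55.3
time_s: 15.78
tool_pos: [608.7, -159.8, 180.2]
orientation: [0.554, 0.74, 0.245, 0.293]
contact_force: [0.3, -0.4, -0.3]
finger_gap: 0.664
grip_force: 55.3
time_s: 17.12
tool_pos: [608.8, -160.0, 180.4]
orientation: [-0.019, 0.924, 0.013, 0.382]
contact_force: [0.1, -0.4, -0.6]
finger_gap: 0.665
grip_force: 55.3
t 17.12 tcp [ 608.8 -160.   180.4] q [-0.59 -0.19  1.89  0.59  0.86 -2.46]
axes [[-0.707, -0.025, -0.706], [-0.045, 0.999, 0.009], [0.706, 0.038, -0.708]]
shift [ 1.49 -0.04  1.61]
turn [-0.54 -0.   -0.66]
```

```bash
python3 -m handwheel '[[[0.25,-0.03,0.27],[0,0,0],50],[[0.37,-0.03,0.4],[0,0,0],50],[[0.37,-0.03,0.4],[0,0,0],50],[[0.3,-0.03,0.3],[0,0,0],50],[[0.2,0,0.22],[0,0,0],50],[[0,0,0],[0,0,0],50],[[0,0,0],[0,0,0],50],[[0,0,0],[0,0,0],50]]'
python3 - <<'E'
from h import *
to([611.5,-163.3,114.4])
c,s=np.cos(np.radians(7.67)),np.sin(np.radians(7.67))
turn([-c,-s,-1],[c,s,-1])
im,d=snapshot("side"); t,e=snapshot("top"); np.savez("pics/f1",im=im,d=d,t=t,e=e)
o=np.zeros((600,800,3),np.uint8)
o[:,:400]=cv2.resize(im[95:215,280:360],(400,600),interpolation=cv2.INTER_CUBIC)
o[:400,400:]=cv2.resize(t[150:250,320:420],(400,400),interpolation=cv2.INTER_CUBIC);save("f1",o)
E
```

```text
time_s: 17.78
tool_pos: [613.7, -162.9, 120.0]
orientation: [-0.017, 0.924, 0.01, 0.382]
contact_force: [0.8, 0.9, 0.5]
finger_gap: 0.67
grip_force: 55.3
t 17.78 tcp [ 613.7 -162.9  120. ] q [-0.58 -0.11  1.96  0.67  0.73 -2.57]
axes [[-0.707, -0.024, -0.707], [-0.039, 0.999, 0.006], [0.706, 0.032, -0.707]]
shift [ 0.18 -0.01  0.08]
turn [-0.6   0.   -0.68]
```

View pics/f1.png

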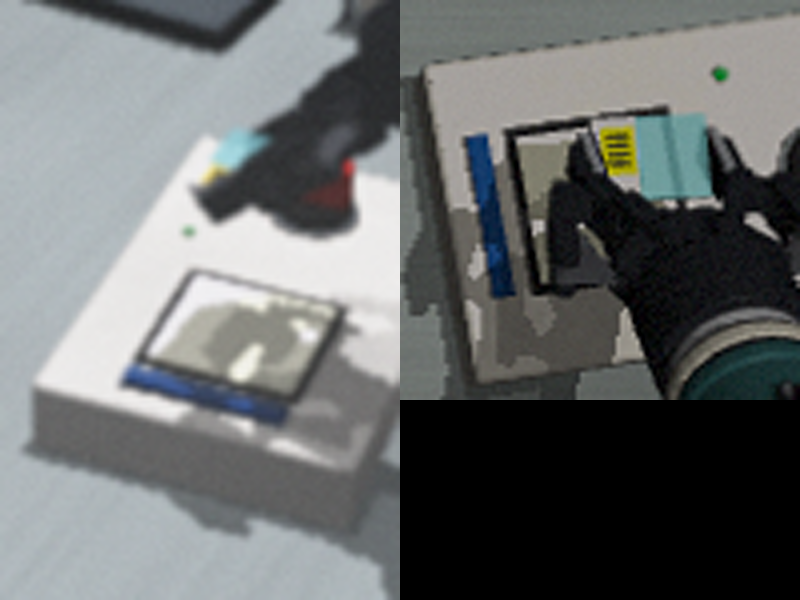

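The label is up and the frosted end points to the blue bar. Joint 6 is at its limit, though, so I'll measure the slide before backing it off.

Run:
```python
from h import *
g=np.load("pics/f1.npz");P=cloud("top",g["e"]);I=g["t"].astype(int)
x0=(np.array([590,715])/4-100+320); 
sub=np.zeros(P.shape[:2],bool); sub[150+27:150+52,320+46:320+79]=1
m=sub&(P[...,2]>110)&(P[...,2]<190)&(I.max(-1)>95)
q=P[m]; c0=np.median(q,0); q=q[abs(q[:,2]-c0[2])<12]
A=np.c_[q[:,:2],np.ones(len(q))]; k=np.linalg.lstsq(A,q[:,2],rcond=None)[0]
print(len(q),q.mean(0),q.min(0),q.max(0),"slopes",k[:2],cv2.minAreaRect(q[:,:2].astype(np.float32)))
s=observe();print(s["joint_pos"].round(3),s["joint_velocities"].round(3))
```

```text
523 [ 585.48599139 -167.70458379  152.37334132] [ 563.20551982 -197.73673994  144.62837331] [ 606.19626118 -130.75899476  163.75183998] slopes [0.0085698  0.01144124] ((584.450439453125, -164.3927764892578), (42.756526947021484, 67.20854187011719), 0.9771711826324463)
[-0.582 -0.115  1.959  0.668  0.734 -2.566] [-0.004 -0.002  0.001  0.     0.001 -0.001]
```

```bash
python3 -m handwheel '[[[0,0,0],[0,0,0.25],50],[[-0.05,0,0],[0,0,0.25],50],[[0,0,0],[0,0,0],50],[[0,0,0],[0,0,0],50],[[0,0,0],[0,0,0],50],[[0,0,0],[0,0,0],50],[[0,0,0],[0,0,0],50],[[0,0,0],[0,0,0],50]]'
python3 - <<'E'
from h import *
s=observe();print(s["joint_pos"].round(3),s["joint_velocities"].round(3),s["grip_force"],s["tool_pos"],R.from_quat(s["orientation"]).as_matrix().T.round(2).tolist())
print(sign_off())
E
```

```text
time_s: 18.55
tool_pos: [614.2, -162.7, 120.0]
orientation: [0.007, 0.924, 0.021, 0.381]
contact_force: [0.8, -0.3, 0.7]
finger_gap: 0.667
grip_force: 55.3
[-0.581 -0.113  1.957  0.665  0.735 -2.51 ] [ 0.     0.002 -0.     0.002 -0.     0.002] 55.27940511703491 [ 614.17627651 -162.67303984  119.96080561] [[-0.71, 0.03, -0.7], [-0.0, 1.0, 0.04], [0.71, 0.03, -0.71]]
the job is handed in; nothing more can be done
None
```

The job is handed in, but no verdict came back: I turned the knob to its stop and it sprang back, and the slide is held level, label up, about 10 cm above and 6 mm off the pad centre, frosted end towards the blue bar.

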